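# Latch the egg carrier

### The job

Shut and latch the egg carrier: slide its clear lid fully shut against the deck, draw the latch's wire loop out over the keeper hook on the lid and down behind it, then press the lever down flat past centre so that it stays down by itself and holds the keeper under tension. Feel your way: push no harder than about 30 N on lid or lever, and leave the things standing round the carrier where they are.

Things in the scene. Friction and masses are not known exactly. Their poses are not given: they have to be found in the camera images.
- carrier: Stainless egg carrier, 144 x 280 x 87 mm, fixed on the table. Origin: centre of its underside. x runs across it, y is the way its lid slides open, z is up. Its -y third is a fixed steel deck with the latch (y -140 to -44 mm), the rest is covered by the clear sliding lid. Tops of deck and lid are 82 mm above the origin, the lid's side rails 87 mm.
- lid (a joint): Opening of the clear lid in m, along carrier +y: 0 = shut, its edge firmly against the thin rubber gasket at the deck; 0.045 = fully open. It slides with about 3 N of friction and stays where it is left. At 0 it stops hard.
- lid_rib (a point): Centre of the far (+y) upright face of the lid's push rib, a clear bar 60 mm long (across), 8 mm thick, that stands 22 mm up from the lid; this point is 11 mm above the lid's top. Push here toward carrier -y to shut the lid. Axes as the carrier's.
- keeper (a point): Foot of the sprung steel keeper hook on the lid: the point on the lid's top under the +y face of its post. Post 14 mm wide (across), 13 mm high; its lip, 4 mm thick, reaches 8 mm from that face toward +y with 9 mm of room under it. The loop's bar comes down beyond the lip to under its level, then is drawn back under it. Axes as the carrier's.
- latch_lever (a joint): Lever angle in rad: 0 = flat on the deck, pointing to carrier -y (latched); 1.57 = upright; hard stop at 1.85, leaning to the lid. Tight hinge: stays where left, pulling the loop to +y to open it takes about 6 N. The loop's bar clears the keeper's lip by only about 1.5 mm with the lever at its stop. Hooked it takes up to about 10 N to press down, passes centre at about 0.25, then stays.
- lever_pivot (a point): Middle of the lever's pivot axis, 10 mm above the deck. The lever is a steel plate 26 mm wide, 4 mm thick, reaching 66 mm from the pivot (upturned end to 72 mm). The axes turn with the lever: -y runs along it from the pivot to the free end, z is normal to the face to press.
- lever_press (a point): Pressing point on the lever's middle line, 50 mm from the pivot, on the face that looks to the lid when upright and up when flat; that face lies 5 mm off the pivot axis. Axes as lever_pivot.
- latch_loop (a joint): Angle of the wire loop relative to the lever in rad; 0 with lever flat and the loop level towards the keeper. The loop's rise above level is about this value minus the lever's angle. Stiff hinge: raised steeply it stays where it is left, near level it sinks down under its own weight.
- loop_bar (a point): Middle of the loop's crossbar (round, 5 mm thick, 38 mm long, across the carrier). The loop is a wire frame 38 mm wide, 64 mm long from its pins to the bar. The pins sit 16 mm from the lever's pivot axis toward the lever's free end, 0.2 rad under the lever's own -y line. The loop's y axis runs from the pins to the bar; x is across.
- loop_bead (a point): Centre of the pull bead at the loop's end: a steel disc 16 mm in diameter, 12 mm thick between its flat faces, axis across the carrier. Pinch it by its flat faces (fingers closing along carrier x); it can turn between them as the loop swings. It lies 18 mm beyond the bar and 16 mm above the loop's plane, about 11 mm over the lid when the bar rests on the lid.
- portion_cup: Clear portion cup, 62 mm wide, 34 mm high, stands near the lid's open end. Leave alone. Origin under its centre.
- spare_knob: Black star knob with stud, 43 x 42 x 38 mm, stands near the lid's open end. Leave alone. Origin under its centre.
- measuring_scoop: Small steel scoop, 41 x 115 x 16 mm, lies beside the carrier on its far side. Leave alone. Origin under its centre.
- spring_keeper (a joint): How far the sprung keeper hook on the lid is drawn toward the latch (carrier -y), in m: 0 at rest, about 0.0025 when the closed latch holds it. Stiff spring, about 18 N per mm.

How it is judged:
On the way, in this order (a step that is already met when the one before it is completed fails the run):
1. the lid is slid shut (opening under 2 mm) (value of joint lid below 0.002 m), for 0.1 s.
2. the loop's bar is down behind the keeper, under the level of its lip (y of loop_bar in the frame of keeper between 0.001 and 0.025 m and z of loop_bar in the frame of keeper below 0.0065 m), for 0.2 s.
At the end, for the whole second after the job is handed in: The lever lies flat (under 0.08 rad) by itself, the lid is shut (opening under 2 mm), and the loop's bar sits behind the keeper's post under its lip (within 6 mm of the post, centre under 9 mm above the lid) and holds the keeper drawn by more than 1.5 mm (value of joint latch_lever below 0.08 rad and value of joint lid below 0.002 m and value of joint spring_keeper above 0.0015 m and y of loop_bar in the frame of keeper between -0.001 and 0.006 m and z of loop_bar in the frame of keeper below 0.009 m); the robot touches nothing.
It fails at once if pushing on the lid with more than 60 N (contact force between the fingers and lid above 60 N).
It fails at once if pushing on the lever's plate with more than 60 N (contact force between the fingers and latch_lever_c0 above 60 N).
It fails at once if a bystander is moved more than 30 mm (distance of any of portion_cup, spare_knob, measuring_scoop from where it was at the start of the episode above 0.03 m).
It also fails if it takes over 61 s, if anything falls off the work surface, if the arm or the gripper's body presses on something with over 40 N, if the wrist force passes 120 N, or if a joint passes its speed limit or range.

### The arm

A 6-joint arm with a two-finger parallel gripper is mounted at the origin on a cart in front of the work surface, level with it; the furniture and walls round the work are solid. World frame = base frame: x ahead of the robot, y to its left, z up, the work surface at z = 0. Lengths are in m, angles in rad, forces in N, time in s.
With the tool pointing down it reaches from about 0.35 to 0.775 m from the base axis. Payload 7.3 kg.
Tool frame: the origin (TCP) lies at the centre of the arm's flange, where the gripper is bolted on; the fingertips stand 178 mm ahead of it and the grasp point (between the pads) lies 159 mm ahead of it (tip_extent is the distance from the TCP to the fingertips, in m); z points along the fingers, y is the line along which they close (so a half turn about z gives the same grasp; the last joint's range is limited). The gripper opens to 92 mm and grips with 3 to 60 N. Pads are 19 mm wide; open, the fingers measure 130 mm over their backs; the gripper's body (75 mm by 190 mm) begins 47 mm behind the grasp point.
Start: joints at [1.175, 0.342, 1.524, -0, 1.275, -0.146], TCP at [0.13, 0.509, 0.405] pointing down, gripper open.
Joint ranges: [-2.53, 2.53], [-0.77, 2.02], [0.04, 2.7], [-1, 4.14], [0.28, 2.66], [-3.11, 3.11]. Speed limits (rad/s): [2.57, 2.57, 3.14, 3.14, 3.14, 3.14].

### API

Orientations are given as [roll, pitch, yaw] about the fixed x, y, z axes, in that order (R = Rz(yaw) Ry(pitch) Rx(roll)).
In Python, from cell import * gives the robot as it stands.
- The arm moves only by the tool arm_command, never from a script. Its arguments are lists of equal length, an entry for each row: "xyz": the shift along the world's x, y, z in mm, a list of three; "spin": the turn about the world's z in degrees. In form: {"xyz": [[tx, ty, tz], ...], "spin": [spin, ...]}. A call has 1 to 20 rows; each row shifts and turns the commanded pose from where the row before left it; what a row does not reach is not made up. A row lasts 1/10 s, in which the tool goes at most 50 mm and 8.59 degrees, less where a joint would pass 70% of its speed; a pose out of reach is approached as far as the arm can. A call with a gripper value outside its range is refused whole. "jaw" is the opening, from -1 (shut) to 1 (fully open), set as the call begins (left out, the last holds). The fingers move at their own pace and stop on an object; "squeeze" is the grip in N (left out, the last holds). Time passes only in rows, so rows that do not move let the fingers close. It gives the time, the measured TCP pose, the force, the opening and the grip force at its end, in the units of the state.
- observe(): the state, without advancing time (a new reading comes with each control period).
- read_camera(name): name is "side" or "top" or "wrist"; returns a dict with "img" (400x640x3 uint8, red, green, blue), "depth" (400x640 float32, m along the optical axis (not along the pixel's ray), 0 where there is no reading), "fx", "fy", "cx", "cy" (pixels), "world_from_camera" (4x4, takes a point from camera to world coordinates). Camera axes: x right, y up, looking along -z (the intrinsics and any distortion apply to the point x, -y, -z); pixel columns grow to the right and rows downward; lengths in m; the calibration is good to about 2 mm. A picture is of the moment at which its call begins.
- hand_in(): hands the job in; it is judged then, once.
The state is a dict: "time": time; "qpos": joint angles; "qvel": joint speeds; "joint_efforts": joint torques, N m; "tool_pos": TCP position; "tool_rot": TCP orientation; "contact_force": force on the tool from outside, world axes, zero at the start; "torque": the same for the moment, N m; "opening": finger opening in m; "grip_force": force on a finger pad.
Only numpy, scipy, OpenCV 4.12 (cv2) and the standard library are available. Lean on these libraries where they do the work, as an engineer would, in place of code of your own. Each camera call takes 0.05 s, during which the arm holds its last target. There are 200 camera calls.

## Working session

There is one attempt and no reset: what is moved stays moved. The work goes in short steps, Python scripts to look and compute and a tool call to move; the robot and the scene stay as the last step left them, time stands still between calls to the robot, and variables do not carry over. Pictures are saved under pics/ and viewed, at most 10 in all, crops included, and the job is handed in when it is done.

Besides the shell and the picture viewer there is one more tool, called after "Emit:" in YAML: its name, and indented under it one key for each argument. arm_command: Moves the arm, as the interface text tells. Its arguments: {"type":"object","properties":{"xyz":{"type":"array","items":{"type":"array","items":{"type":"number"}}},"spin":{"type":"array","items":{"type":"number"}},"jaw":{"type":"number"},"squeeze":{"type":"number"}},"required":["xyz","spin"]}

```bash
mkdir -p pics; cat > h.py <<'E'
from cell import *
import numpy as np, cv2, pickle
def snap(n,tag):
    c=read_camera(n); pickle.dump(c,open(f'pics/{tag}.pkl','wb')); return c
def load(t): return pickle.load(open(f'pics/{t}.pkl','rb'))
def save(c,tag,box=None,s=1):
    im=c['img'][:,:,::-1]
    if box: im=im[box[1]:box[3],box[0]:box[2]]
    cv2.imwrite(f'pics/{tag}.png',cv2.resize(im,None,fx=s,fy=s,interpolation=cv2.INTER_CUBIC))
def ray(c,u,v):
    T=np.array(c['world_from_camera']); d=np.array([(u-c['cx'])/c['fx'],-(v-c['cy'])/c['fy'],-1.]); return T[:3,3],T[:3,:3]@d
def pt(c,u,v,z=None):
    o,d=ray(c,u,v); 
    k=c['depth'][int(round(v)),int(round(u))] if z is None else (z-o[2])/d[2]
    return o+d*k
def tri(l):
    A=0;b=0
    for c,u,v in l:
        o,d=ray(c,u,v); d=d/np.linalg.norm(d); P=np.eye(3)-np.outer(d,d); A=A+P; b=b+P@o
    return np.linalg.solve(A,b)
def proj(c,p):
    T=np.linalg.inv(np.array(c['world_from_camera'])); q=T[:3,:3]@np.array(p)+T[:3,3]
    return c['cx']+c['fx']*q[0]/-q[2], c['cy']-c['fy']*q[1]/-q[2]
E
python3 - <<'E'
from h import *
ims=[]
for n in('side','top'):
    c=snap(n,n+'0'); save(c,n+'0',s=1.25); print(n,c['fx'],c['fy'],c['cx'],c['cy'],[k for k in c],np.round(c['world_from_camera'],3).tolist())
s=observe(); print({k:np.round(v,3).tolist() for k,v in s.items()})
E
```

```text
side 482.4761666010974 482.4761666010974 313.67923159756367 194.86573118897925 ['img', 'depth', 'fx', 'fy', 'cx', 'cy', 'world_from_camera'] [[0.942, 0.176, -0.286, 0.24], [-0.335, 0.517, -0.787, -0.596], [0.009, 0.837, 0.546, 0.647], [0.0, 0.0, 0.0, 1.0]]
top 449.32507334061955 449.32507334061955 313.06088687245244 193.0913249415847 ['img', 'depth', 'fx', 'fy', 'cx', 'cy', 'world_from_camera'] [[-0.01, 0.987, -0.158, 0.381], [-1.0, -0.008, 0.015, 0.235], [0.013, 0.158, 0.987, 0.96], [0.0, 0.0, 0.0, 1.0]]
{'time': 0.1, 'qpos': [1.175, 0.343, 1.525, -0.0, 1.275, -0.146], 'qvel': [-0.001, -0.001, -0.003, -0.001, 0.0, -0.0], 'joint_efforts': [0.002, -43.2, -24.47, 0.072, 0.052, -0.0], 'tool_pos': [0.13, 0.509, 0.404], 'tool_rot': [-3.14, -0.0, 2.892], 'contact_force': [0.324, -0.607, 0.431], 'torque': [-0.051, 0.017, 0.018], 'grip_force': 0.0, 'opening': 0.092}
```

View pics/side0.png

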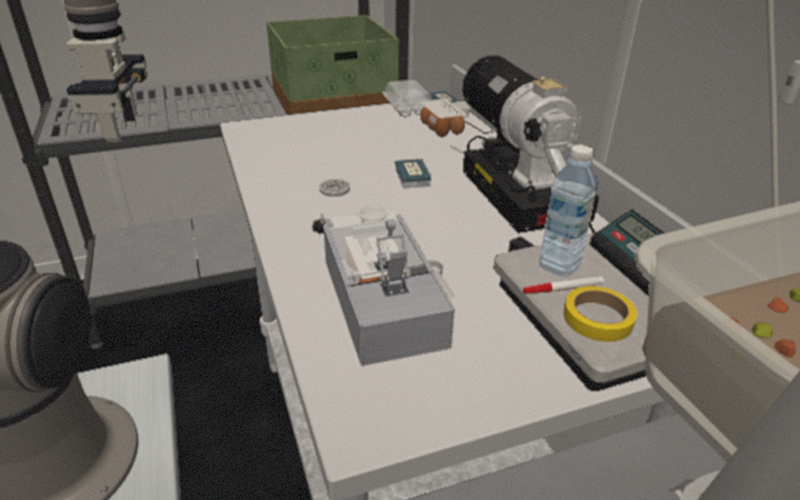

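View pics/top0.png

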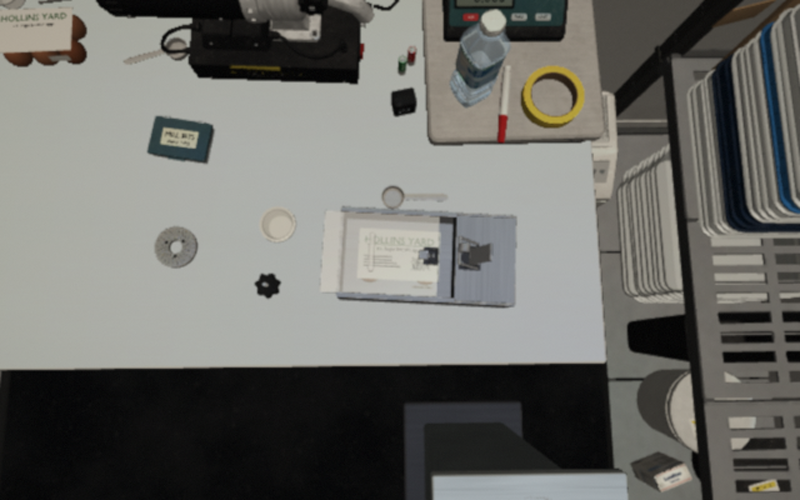

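The carrier lies with its deck toward world -y and its lid opening toward +y. The knob and cup stand beyond the lid end, and the scoop is on the far side. Next I'll enlarge both views.

```bash
python3 - <<'E'
from h import *
s=load('side0');t=load('top0')
save(t,'topc',(240,155,425,255),4.3); save(s,'sidec',(245,155,375,290),4.4)
# deck points in the top view, depth
for u,v in [(400,180),(400,200),(400,235),(375,235),(375,180)]: print(u,v,pt(t,u,v).round(4))
E
```

```text
400 180 [0.5472 0.0481 0.0791]
400 200 [0.506  0.051  0.0849]
400 235 [0.4373 0.0532 0.082 ]
375 235 [0.4378 0.102  0.0805]
375 180 [0.5472 0.0985 0.0808]
```

View pics/topc.png

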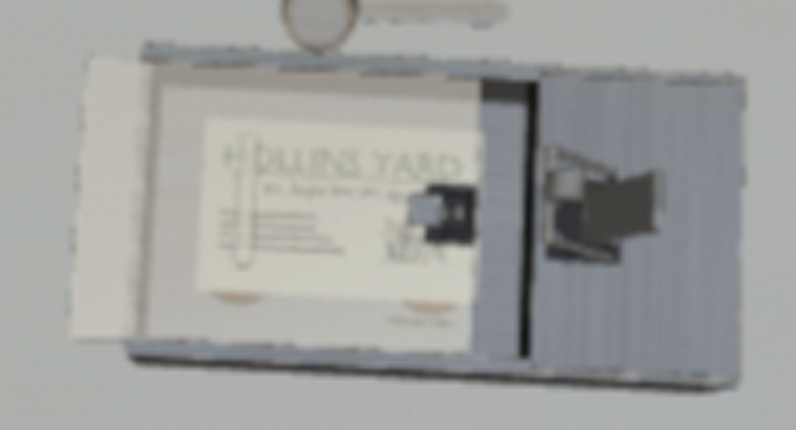

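View pics/sidec.png

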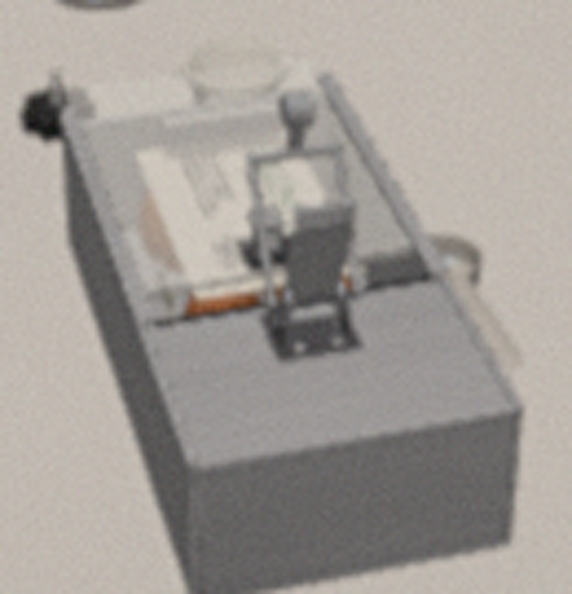

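The top crop shows the deck's right edge at (745,75) to (738,372), the lid edge at x≈475, the keeper at (450,212), the rib outline at x 235–257, y 130–268, the loop bar at x≈548, y 150–258, and the lever tip at x≈658. In the side crop the bead is at (298,107), the bar runs (250,165) to (347,150), the lever's top edge is at (325,212), and the deck's front corners are at (193,467) and (520,410).

```bash
python3 - <<'E'
from h import *
s=load('side0');t=load('top0')
T=lambda x,y:(t,240+x/4.3,155+y/4.3)
S=lambda x,y:(s,245+x/4.4,155+y/4.4)
p=lambda n,v:print(n,np.round(v,4))
for n,a,b in[('deckR',T(745,75),S(520,410)),('bead',T(567,183),S(298,107)),('bar',T(549,203),S(299,157)),('barL',T(548,258),S(250,165)),('barR',T(548,148),S(347,150)),('levtip',T(658,205),S(325,212))]:
    p(n,tri([a,b])); p('  depths',pt(*a)); p('  ',pt(*b))
for n,a in[('deckRside',S(520,410)),('deckLside',S(193,467)),('deckRtop',T(745,75)),('deckLtop',T(738,374)),('gapR',T(535,80)),('gapL',T(526,355)),('lidedgeR',T(482,85)),('lidedgeL',T(470,350)),('keepbase',T(440,212))]: p(n,pt(*a,z=.082))
for n,a in[('rib farside',T(236,200)),('rib near',T(257,200))]: p(n,pt(*a,z=.104))
for n,a in[('lip',T(410,210)),('lipend2',T(440,210)),('post',T(475,215))]: p(n,pt(*a,z=.095))
p('dpost',pt(*T(425,210)));p('dpost',pt(*T(460,215)))
for v in range(190,224,2): print(v,[int(round(1000*(pt(t,u,v)[2]))) for u in range(364,398,2)])
E
```

```text
deckR [0.5623 0.0212 0.0806]
  depths [ 5.788e-01  1.500e-03 -4.000e-04]
   [0.5631 0.0222 0.0797]
bead [0.4975 0.1208 0.1839]
  depths [0.4954 0.1222 0.1915]
   [0.4969 0.1166 0.1867]
bar [0.4961 0.1239 0.1568]
  depths [0.4913 0.1257 0.1628]
   [0.5395 0.2329 0.0826]
barL [0.4735 0.1249 0.1568]
  depths [0.4772 0.1157 0.0811]
   [0.4776 0.1223 0.1584]
barR [0.5188 0.1237 0.1559]
  depths [0.5153 0.1249 0.1588]
   [0.564  0.2308 0.083 ]
levtip [0.493  0.0787 0.1584]
  depths [0.4903 0.0799 0.1613]
   [0.4946 0.0763 0.1601]
deckRside [0.5617 0.0197 0.082 ]
deckLside [0.4222 0.0296 0.082 ]
deckRtop [0.5618 0.0216 0.082 ]
deckLtop [0.4235 0.031  0.082 ]
gapR [0.5602 0.1195 0.082 ]
gapL [0.4329 0.1271 0.082 ]
lidedgeR [0.558  0.1442 0.082 ]
lidedgeL [0.4354 0.1525 0.082 ]
keepbase [0.4987 0.1649 0.082 ]
rib farside [0.5019 0.2578 0.104 ]
rib near [0.5019 0.2485 0.104 ]
lip [0.498  0.1795 0.095 ]
lipend2 [0.4979 0.1659 0.095 ]
post [0.4955 0.1501 0.095 ]
dpost [0.4978 0.1727 0.096 ]
dpost [0.4964 0.1563 0.0888]
190 [82, 83, 161, 155, 82, 81, 78, 82, 82, 82, 83, 83, 79, 82, 81, 78, 82]
19
[... 564 characters left out ...]
80, 80]
206 [81, 83, 161, 83, 85, 82, 101, 110, 114, 123, 127, 138, 142, 151, 160, 80, 81]
208 [79, 80, 161, 84, 82, 82, 102, 110, 115, 123, 129, 136, 142, 150, 162, 80, 80]
210 [81, 156, 162, 85, 83, 83, 99, 108, 117, 121, 128, 136, 79, 81, 81, 81, 81]
212 [82, 82, 81, 152, 147, 143, 102, 99, 96, 110, 83, 81, 82, 80, 81, 83, 83]
214 [78, 82, 83, 84, 86, 90, 132, 124, 116, 110, 85, 82, 83, 83, 79, 85, 81]
216 [79, 80, 84, 81, 80, 80, 81, 85, 82, 84, 84, 82, 80, 83, 82, 79, 80]
218 [80, 77, 82, 82, 81, 84, 79, 82, 80, 82, 83, 80, 80, 81, 80, 83, 81]
220 [83, 81, 81, 77, 83, 81, 78, 82, 81, 81, 79, 80, 82, 84, 83, 82, 84]
222 [81, 81, 82, 82, 80, 80, 83, 79, 78, 82, 81, 81, 79, 80, 82, 83, 78]
```

Emit:
arm_command:
  xyz:
    - [31,-18.3,0]
    - [31,-18.3,0]
    - [31,-18.3,0]
    - [31,-18.3,0]
    - [31,-18.3,0]
    - [31,-18.3,0]
    - [31,-18.3,0]
    - [31,-18.3,0]
    - [31,-18.3,0]
    - [31,-18.3,0]
    - [31,-18.3,0]
    - [31,-18.3,0]
    - [0,0,0]
    - [0,0,0]
  spin: [-6.6,-6.6,-6.6,-6.6,-6.6,-6.6,-6.6,-6.6,-6.6,-6.6,-6.6,-6.6,0,0]
  jaw: -1

```text
time: 1.5
tool_pos: [0.502, 0.2887, 0.4039]
tool_rot: [-3.14, 0.001, 1.509]
contact_force: [-1.1, 0.0, 0.4]
opening: 0.0005
grip_force: 0.0
```

Emit:
arm_command:
  xyz:
    - [0,0,-33]
    - [0,0,-33]
    - [0,0,-33]
    - [0,0,-34]
    - [0,0,0]
    - [0,-3,0]
    - [0,-3,0]
    - [0,-3,0]
    - [0,-3,0]
    - [0,-3,0]
    - [0,0,0]
  spin: [0,0,0,0,0,0,0,0,0,0,0]

```text
time: 2.6
tool_pos: [0.5019, 0.2736, 0.2722]
tool_rot: [3.141, -0.0, 1.509]
contact_force: [0.1, 0.6, 0.0]
opening: 0.0004
grip_force: 0.0
```

```bash
python3 - <<'E'
from h import *
c=snap('side','side1'); save(c,'side1c',(245,130,375,260),4.4); s=observe(); print(s['tool_pos'],s['contact_force'])
E
```

```text
[0.50184545 0.27384524 0.27203196] [0.59052399 0.0027745  0.08802285]
```

View pics/side1c.png

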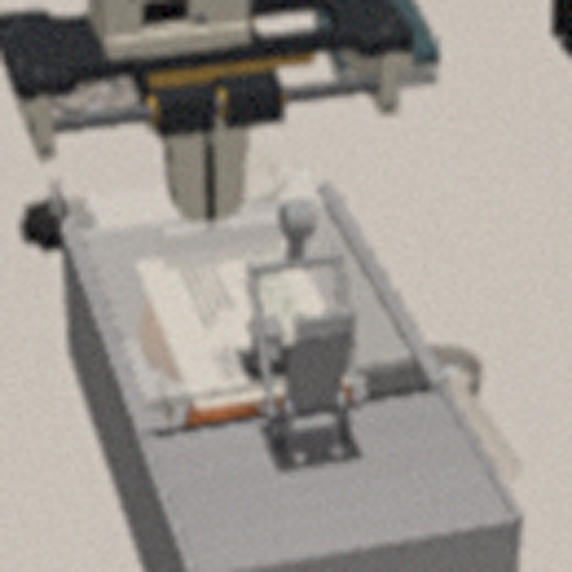

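The closed fingertips are just behind the rib at crop (210,215), clear of everything else. Pushing now.

Emit:
arm_command:
  xyz:
    - [0,0,-3]
    - [0,-3,0]
    - [0,-3,0]
    - [0,-3,0]
    - [0,-3,0]
    - [-0.2,-3,0]
    - [-0.2,-3,0]
    - [-0.2,-3,0]
    - [0,0,0]
  spin: [0,0,0,0,0,0,0,0,0]

```text
time: 3.55
tool_pos: [0.5013, 0.2526, 0.2689]
tool_rot: [3.141, 0.001, 1.509]
contact_force: [-0.3, 0.0, -0.7]
opening: 0.0003
grip_force: 0.1
```

Emit:
arm_command:
  xyz:
    - [-0.2,-2,0]
    - [-0.2,-2,0]
    - [-0.2,-2,0]
    - [0,0,0]
  spin: [0,0,0,0]

```text
time: 3.95
tool_pos: [0.5008, 0.2468, 0.2689]
tool_rot: [3.141, 0.0, 1.509]
contact_force: [0.9, 1.8, 0.6]
opening: 0.0007
grip_force: 0.8
```

```bash
python3 - <<'E'
from h import *
c=snap('side','side2'); save(c,'side2c',(245,130,375,260),4.4); s=observe(); print(s['tool_pos'],s['contact_force'])
E
```

```text
[0.50080312 0.24686968 0.26894322] [ 0.85961038  1.48052751 -0.27382985]
```

View pics/side2c.png

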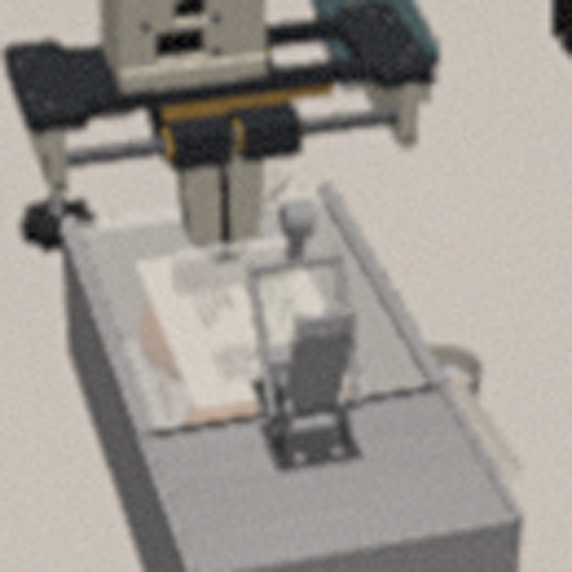

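The lid is now close to the deck, with its front edge at about (290,410). I'll continue in small steps until the force rises.

Emit:
arm_command:
  xyz:
    - [0,-1.5,0]
    - [0,-1.5,0]
    - [0,0,0]
  spin: [0,0,0]

```text
time: 4.3
tool_pos: [0.5006, 0.2455, 0.269]
tool_rot: [3.14, -0.004, 1.509]
contact_force: [2.2, 11.5, -1.1]
opening: 0.0003
grip_force: 5.8
```

Emit:
arm_command:
  xyz:
    - [0,-1,0]
    - [0,-1,0]
    - [0,0,0]
  spin: [0,0,0]

```text
time: 4.6
tool_pos: [0.5005, 0.2449, 0.2691]
tool_rot: [3.14, -0.007, 1.509]
contact_force: [0.8, 19.6, -3.9]
opening: 0.0006
grip_force: 9.8
```

Emit:
arm_command:
  xyz:
    - [0,-1,0]
    - [0,0,0]
    - [0,4,0]
    - [0,8,0]
    - [0,8,10]
    - [0,0,30]
    - [0,0,40]
    - [0,0,40]
  spin: [0,0,0,0,0,0,0,0]

```text
time: 5.4
tool_pos: [0.5003, 0.2611, 0.3905]
tool_rot: [-3.141, 0.001, 1.509]
contact_force: [1.9, 0.6, -0.3]
opening: 0.0007
grip_force: 0.0
```

```bash
python3 - <<'E'
from h import *
from scipy.optimize import least_squares
t=load('top0')
R=np.array([[.9979,.0654],[-.0654,.9979]]); O=np.array([.5016,.1654])  # columns ex=(.9979,-.0654)
C=lambda p:(np.r_[R.T@(np.array(p[:2])-O),p[2]])
pts=[]
for u in range(377,391):
    for v in range(202,208): 
        q=C(pt(t,u,v)); 
        if .098<q[2]<.155: pts.append(q)
pts=np.array(pts)
bead=C([.4975,.1208,.184]);bar=C([.4961,.1240,.1568])
def f(x):
    py,th,ph=x; P=np.array([py,.092]); a=np.array([-np.cos(th),np.sin(th)]); n=np.array([np.sin(th),np.cos(th)])
    face=(pts[:,1:]-P)@n-.005
    pin=P+.016*np.array([-np.cos(th-.2),np.sin(th-.2)]); d=np.array([np.cos(ph),np.sin(ph)]); m=np.array([-d[1],d[0]])
    return np.r_[face/np.sqrt(len(pts))*1.5, pin+.064*d-bar[1:], pin+.082*d+.016*m-bead[1:]]
r=least_squares(f,[-.066,1.2,1.]); print(r.x, np.round(r.fun[-4:]*1000,1), np.abs(r.fun[:-4]).max(), bead,bar)
for n in('side','top'): c=snap(n,n+'3')
save(load('top3'),'top3c',(240,155,425,255),4.3)
s=observe(); print(s['tool_pos'])
T=load('top3')
# keeper lip: depth map
for v in range(200,210,2): print(v,[(u,int(round(1000*(pt(T,u,v)[2])))) for u in range(338,366,2)])
E
```

```text
[-0.06825157  1.23538848  0.98638151] [ 0.6  2.3  0.3 -1. ] 0.00040688193814771923 [-0.00117455 -0.04477448  0.184     ] [-0.00278089 -0.04167276  0.1568    ]
[0.50127581 0.26150355 0.39547937]
200 [(338, 82), (340, 83), (342, 83), (344, 82), (346, 81), (348, 82), (350, 80), (352, 562), (354, 567), (356, 566), (358, 569), (360, 570), (362, 570), (364, 571)]
202 [(338, 82), (340, 83), (342, 80), (344, 81), (346, 81), (348, 96), (350, 94), (352, 96), (354, 565), (356, 568), (358, 569), (360, 570), (362, 570), (364, 573)]
204 [(338, 79), (340, 81), (342, 84), (344, 83), (346, 81), (348, 96), (350, 97), (352, 94), (354, 565), (356, 568), (358, 568), (360, 572), (362, 573), (364, 575)]
206 [(338, 81), (340, 83), (342, 81), (344, 81), (346, 79), (348, 96), (350, 96), (352, 93), (354, 561), (356, 566), (358, 572), (360, 574), (362, 575), (364, 576)]
208 [(338, 81), (340, 82), (342, 81), (344, 83), (346, 81), (348, 81), (350, 81), (352, 96), (354, 83), (356, 570), (358, 572), (360, 573), (362, 574), (364, 576)]
```

View pics/top3c.png

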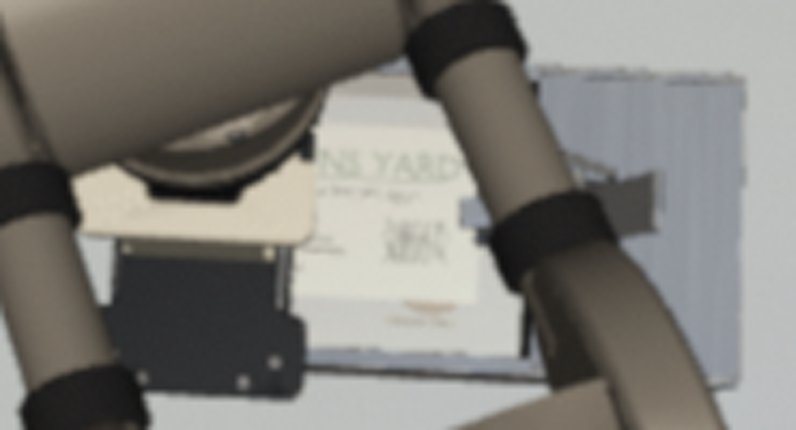

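The lid is shut: its lip end has moved from crop x 410 to 460, about 22 mm, and its edge meets the deck gap at x≈523. Now to the bead.

Emit:
arm_command:
  xyz:
    - [0,0,5]
    - [-0.5,-20,0]
    - [-0.5,-25,0]
    - [-0.5,-25,0]
    - [-0.5,-25,0]
    - [-0.5,-25,0]
    - [-1,-20.7,0]
    - [0,0,0]
    - [0,0,-15]
    - [0,0,-15]
    - [0,0,-14]
    - [0,0,0]
  spin: [0,0,0,0,0,0,0,0,0,0,0,0]
  jaw: -0.13
  squeeze: 25

```text
time: 6.7
tool_pos: [0.4964, 0.121, 0.3475]
tool_rot: [-3.136, 0.001, 1.51]
contact_force: [-0.4, -0.1, -0.5]
opening: 0.0396
grip_force: 0.0
```

```bash
python3 - <<'E'
from h import *
c=snap('side','side4'); save(c,'side4c',(260,130,380,240),4.8); s=observe(); print(s['tool_pos'],s['contact_force'])
E
```

```text
[0.49678385 0.1210238  0.3487104 ] [-0.17772249  0.65169066 -0.76690741]
```

View pics/side4c.png

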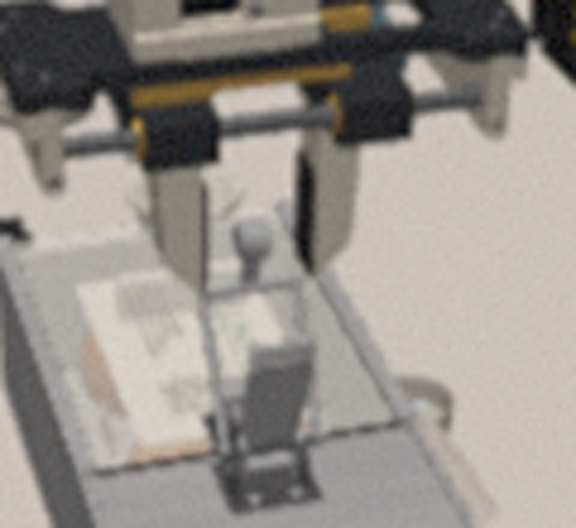

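The bead at (252,238) is centred between the fingertips, which are at about (195,290) and (310,270). I'll raise 7 mm so the bead sits near the tips, then close.

Emit:
arm_command:
  xyz:
    - [0,0,7]
    - [0,0,0]
  spin: [0,0]

```text
time: 6.95
tool_pos: [0.4975, 0.1207, 0.3585]
tool_rot: [3.139, -0.001, 1.51]
contact_force: [-0.6, 0.7, 0.6]
opening: 0.0397
grip_force: 0.0
```

Emit:
arm_command:
  xyz:
    - [0,0,0]
    - [0,0,0]
    - [0,0,0]
    - [0,0,0]
    - [0,0,0]
  spin: [0,0,0,0,0]
  jaw: -1

```text
time: 7.45
tool_pos: [0.4967, 0.1205, 0.3567]
tool_rot: [-3.14, -0.0, 1.509]
contact_force: [-2.6, 1.5, 1.8]
opening: 0.0116
grip_force: 25.0
```

Emit:
arm_command:
  xyz:
    - [0.4,6.6,-3]
    - [0.4,6.6,-4]
    - [0.3,5,-3.7]
    - [0.3,5,-4]
    - [0.3,4.4,-4.4]
    - [0.3,4.4,-4.5]
    - [0.3,5,-6.6]
    - [0.3,4.4,-7.2]
    - [0,0,0]
  spin: [0,0,0,0,0,0,0,0,0]

```text
time: 8.35
tool_pos: [0.4994, 0.1627, 0.3181]
tool_rot: [-3.14, -0.0, 1.51]
contact_force: [-4.6, 2.4, 2.0]
opening: 0.0118
grip_force: 25.0
```

Emit:
arm_command:
  xyz:
    - [0.2,3,0.6]
    - [0.2,3,0.6]
    - [0.2,3,0.6]
    - [0.1,1.5,0.2]
    - [0,0,0]
  spin: [0,0,0,0,0]

```text
time: 8.85
tool_pos: [0.5001, 0.1714, 0.3204]
tool_rot: [-3.139, 0.003, 1.51]
contact_force: [-3.8, -5.3, -2.7]
opening: 0.0119
grip_force: 25.0
```

Emit:
arm_command:
  xyz:
    - [0.1,1.5,0]
    - [0.1,1.5,0]
    - [0,0,0]
  spin: [0,0,0]

```text
time: 9.15
tool_pos: [0.5002, 0.1738, 0.32]
tool_rot: [-3.138, 0.005, 1.51]
contact_force: [-4.0, -8.7, -3.1]
opening: 0.0113
grip_force: 25.0
```

Emit:
arm_command:
  xyz:
    - [0.1,1.5,0]
    - [0.1,1.5,0]
    - [0,0,0]
  spin: [0,0,0]

```text
time: 9.45
tool_pos: [0.5004, 0.1752, 0.3191]
tool_rot: [-3.137, 0.009, 1.51]
contact_force: [-2.9, -18.8, -7.5]
opening: 0.0115
grip_force: 25.0
```

```bash
python3 - <<'E'
from h import *
c=snap('side','side5'); save(c,'side5c',(260,150,370,260),5); s=observe(); print(s['tool_pos'],s['contact_force'])
E
```

```text
[0.50043227 0.1751981  0.31915079] [ -2.4751457  -18.38278813  -6.90745778]
```

View pics/side5c.png

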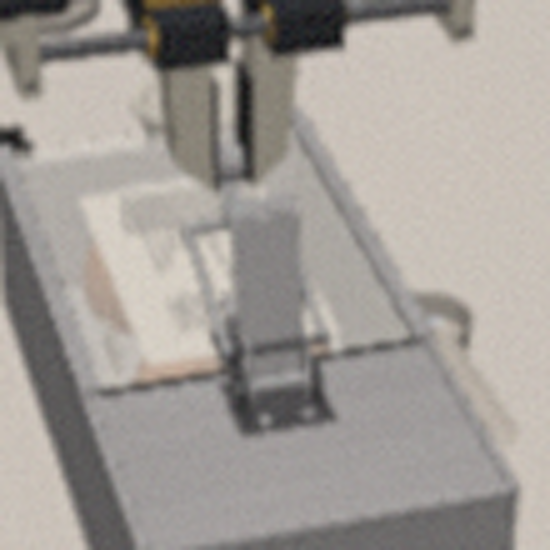

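The lever now leans toward the lid at its stop, with 18 N of pull. The bead is pinched at (232,165) and the bar is at about (210,230). I'll lower it along the arc with less tension.

Emit:
arm_command:
  xyz:
    - [0,-1.2,0]
    - [0.1,1.8,-3.7]
    - [0.1,1.8,-3.8]
    - [0.1,1.5,-3.9]
    - [0.1,1.4,-3.9]
    - [0.1,1,-4]
    - [0.1,1,-4.1]
    - [0,0.7,-4.1]
    - [0,0.6,-4.2]
    - [0,0,0]
  spin: [0,0,0,0,0,0,0,0,0,0]

```text
time: 10.5
tool_pos: [0.501, 0.1863, 0.2887]
tool_rot: [-3.139, 0.002, 1.509]
contact_force: [-5.1, -3.0, 0.4]
opening: 0.0116
grip_force: 25.0
```

Emit:
arm_command:
  xyz:
    - [0,1.5,0]
    - [0,0,0]
  spin: [0,0]

```text
time: 10.7
tool_pos: [0.501, 0.1869, 0.2888]
tool_rot: [-3.139, 0.005, 1.51]
contact_force: [-5.2, -9.4, -0.2]
opening: 0.012
grip_force: 25.0
```

Firm at the stop. Continue down past the lip.

Emit:
arm_command:
  xyz:
    - [0,0.3,-4]
    - [0,0.2,-4]
    - [0,0,0]
  spin: [0,0,0]

```text
time: 11.0
tool_pos: [0.5011, 0.1878, 0.2807]
tool_rot: [-3.139, 0.003, 1.51]
contact_force: [-4.6, -6.8, 1.5]
opening: 0.0113
grip_force: 25.0
```

Emit:
arm_command:
  xyz:
    - [0,-0.1,-4]
    - [0,-0.2,-4]
    - [0,0,0]
  spin: [0,0,0]

```text
time: 11.3
tool_pos: [0.501, 0.1878, 0.2729]
tool_rot: [-3.139, 0.002, 1.51]
contact_force: [-6.0, -4.1, 2.2]
opening: 0.0116
grip_force: 25.0
```

Emit:
arm_command:
  xyz:
    - [0,-0.2,-2]
    - [0,-0.3,-2]
    - [0,0,0]
  spin: [0,0,0]

```text
time: 11.6
tool_pos: [0.501, 0.1874, 0.2691]
tool_rot: [-3.14, 0.002, 1.51]
contact_force: [-4.4, -3.7, 2.1]
opening: 0.0116
grip_force: 25.0
```

Emit:
arm_command:
  xyz:
    - [0,-0.4,-2]
    - [0,0,0]
  spin: [0,0]

```text
time: 11.8
tool_pos: [0.501, 0.1872, 0.2672]
tool_rot: [-3.14, 0.002, 1.509]
contact_force: [-5.1, -2.5, 1.8]
opening: 0.0117
grip_force: 25.0
```

Emit:
arm_command:
  xyz:
    - [0,-0.4,-1.5]
    - [0,-0.2,-1.5]
    - [0,0,0]
    - [0,0,0]
  spin: [0,0,0,0]

```text
time: 12.2
tool_pos: [0.501, 0.1869, 0.2655]
tool_rot: [-3.141, 0.001, 1.51]
contact_force: [-8.4, -1.6, 10.9]
opening: 0.0118
grip_force: 25.0
```

```bash
python3 - <<'E'
from h import *
c=snap('side','side6'); save(c,'side6c',(270,160,350,240),7); s=observe(); print(s['tool_pos'],s['contact_force'])
E
```

```text
[0.50094797 0.18688541 0.2654917 ] [-8.43451142 -1.60622342 10.89337368]
```

View pics/side6c.png

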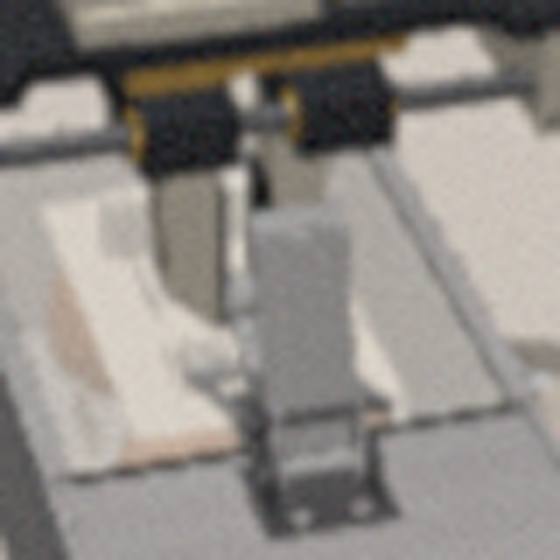

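The contact height (fingertip at z 0.0875, bead about 11 mm over the lid) means the bar rests on the lid, below the lip; on the lip the bead would be about 17 mm higher. I'll draw it back under the lip.

Emit:
arm_command:
  xyz:
    - [0,0,0.8]
    - [-0.1,-1.5,0]
    - [-0.1,-1.5,0]
    - [-0.1,-1.5,0]
    - [-0.1,-1.5,0]
    - [0,0,0]
  spin: [0,0,0,0,0,0]

```text
time: 12.85
tool_pos: [0.5006, 0.1823, 0.2657]
tool_rot: [-3.141, -0.003, 1.509]
contact_force: [-5.5, 7.7, 3.5]
opening: 0.0111
grip_force: 25.0
```

Emit:
arm_command:
  xyz:
    - [0,0,2]
    - [0,0,2]
    - [0,0,2]
    - [0,0,1.5]
    - [0,0,0]
  spin: [0,0,0,0,0]

```text
time: 13.35
tool_pos: [0.5006, 0.1817, 0.2719]
tool_rot: [-3.14, -0.001, 1.509]
contact_force: [-3.2, 6.6, -5.5]
opening: 0.0117
grip_force: 25.0
```

Emit:
arm_command:
  xyz:
    - [0,0,1.5]
    - [0,0,0]
  spin: [0,0]

```text
time: 13.55
tool_pos: [0.5006, 0.1817, 0.2725]
tool_rot: [-3.139, -0.001, 1.509]
contact_force: [-0.5, 4.7, -12.3]
opening: 0.0118
grip_force: 25.0
```

The upward pull is blocked at -12 N, so the bar is hooked under the lip. I'll lower the bead, release it and go up.

Emit:
arm_command:
  xyz:
    - [0,0,-3]
    - [0,0,-3]
    - [0,0,-2]
    - [0,0,0]
  spin: [0,0,0,0]

```text
time: 13.95
tool_pos: [0.5006, 0.1812, 0.2662]
tool_rot: [-3.14, 0.0, 1.509]
contact_force: [-5.0, 1.2, 2.1]
opening: 0.0116
grip_force: 25.0
```

Emit:
arm_command:
  xyz:
    - [0,0,0]
    - [0,0,0]
    - [0,0,0]
    - [0,0,10]
    - [0,0,25]
    - [0,0,35]
    - [0,0,35]
    - [0,0,0]
  spin: [0,0,0,0,0,0,0,0]
  jaw: -0.4

```text
time: 14.75
tool_pos: [0.502, 0.1813, 0.3772]
tool_rot: [3.131, -0.003, 1.509]
contact_force: [-0.0, -0.8, -0.3]
opening: 0.0273
grip_force: 0.0
```

```bash
python3 - <<'E'
from h import *
c=snap('side','side7'); save(c,'side7c',(265,150,355,250),6); s=observe(); print(s['tool_pos'],s['contact_force'])
E
```

```text
[0.50143355 0.181154   0.3746271 ] [ 0.66253309 -0.49776195 -0.71208312]
```

View pics/side7c.png

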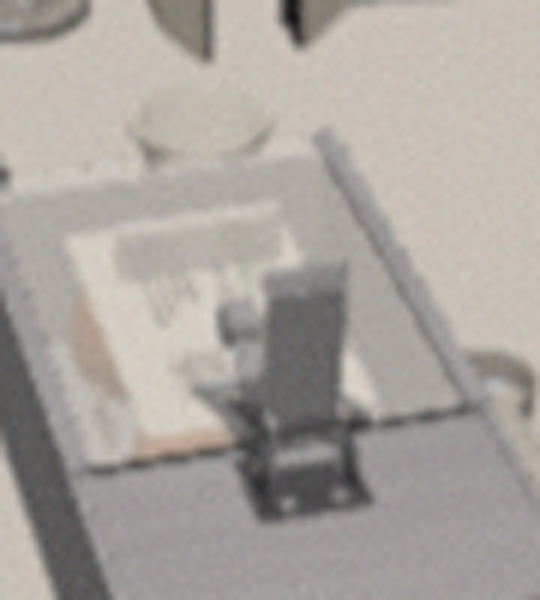

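The bead rests low over the lid at (238,322) and the lever stands near upright. I have used up my picture allowance, so from here I go by numbers. Next I place the closed fingers on the lid side of the lever.

Emit:
arm_command:
  xyz:
    - [-1,-12,0]
    - [-1,-12,0]
    - [-1,-12,0]
    - [-1,-12,0]
    - [0,0,0]
    - [0,0,-16]
    - [0,0,-16]
    - [0,0,-15]
    - [0,0,0]
  spin: [0,0,0,0,0,0,0,0,0]
  jaw: -1

```text
time: 15.7
tool_pos: [0.4965, 0.133, 0.3226]
tool_rot: [-3.138, 0.001, 1.509]
contact_force: [-0.2, 0.3, -0.3]
opening: 0.0008
grip_force: 0.0
```

```bash
python3 - <<'E'
from h import *
t=snap('top','top8')
s=snap('side','side8'); st=observe(); print(st['tool_pos'],st['contact_force'])
R=np.array([[.9979,.0654],[-.0654,.9979]]); O=np.array([.5016,.1654])
# lever points from side depth: within |x_c|<12, y_c -.12..-.03, z>.1
P=[]
for v in range(190,250):
  for u in range(300,345):
    if s['depth'][v,u]>0:
      p=pt(s,u,v); q=R.T@(p[:2]-O)
      if abs(q[0]+.002)<.010 and -.11<q[1]<-.04 and .105<p[2]<.17: P.append([q[1],p[2]])
P=np.array(P); print(len(P))
for z in np.arange(.105,.17,.008):
    m=(P[:,1]>=z)&(P[:,1]<z+.008)
    if m.any(): print(round(z,3),m.sum(),np.round(np.percentile(P[m,0],[10,50,90]),4))
E
```

```text
[0.49711802 0.13313079 0.32458875] [ 0.37283642  0.27287649 -0.26695951]
333
0.105 40 [-0.0731 -0.0693 -0.066 ]
0.113 36 [-0.0682 -0.067  -0.0651]
0.121 32 [-0.0682 -0.067  -0.0658]
0.129 34 [-0.069  -0.0679 -0.066 ]
0.137 34 [-0.0694 -0.0682 -0.0673]
0.145 46 [-0.0702 -0.0683 -0.0433]
0.153 70 [-0.07   -0.0659 -0.0422]
0.161 41 [-0.0688 -0.0665 -0.064 ]
```

Emit:
arm_command:
  xyz:
    - [0,-7,0]
    - [0,-7,0]
    - [0,-5,0]
    - [-0.2,-4,0]
    - [-0.2,-4,0]
    - [-0.3,-4.5,0]
    - [-0.2,-4,-0.7]
    - [-0.2,-4,-0.7]
    - [-0.2,-3.5,-0.7]
    - [0,0,0]
  spin: [0,0,0,0,0,0,0,0,0,0]

```text
time: 16.8
tool_pos: [0.4956, 0.0899, 0.3222]
tool_rot: [-3.141, -0.0, 1.509]
contact_force: [1.3, 3.3, -0.8]
opening: 0.0003
grip_force: 1.4
```

Contact, 3 N. Continue along the arc.

Emit:
arm_command:
  xyz:
    - [-0.2,-3.6,-1]
    - [-0.2,-3.6,-1]
    - [-0.2,-3.5,-1.3]
    - [-0.2,-3.3,-2]
    - [-0.2,-3.2,-2.1]
    - [-0.2,-3.2,-2.3]
    - [0,0,0]
  spin: [0,0,0,0,0,0,0]

```text
time: 17.5
tool_pos: [0.4944, 0.0699, 0.3126]
tool_rot: [-3.141, -0.001, 1.509]
contact_force: [0.4, 5.1, 1.6]
opening: 0.0004
grip_force: 1.8
```

Emit:
arm_command:
  xyz:
    - [-0.2,-2.8,-2.7]
    - [-0.2,-2.8,-2.7]
    - [-0.2,-2.6,-2.8]
    - [-0.1,-2.4,-3.1]
    - [-0.1,-2.2,-3.2]
    - [-0.1,-2,-3.4]
    - [0,0,0]
  spin: [0,0,0,0,0,0,0]

```text
time: 18.2
tool_pos: [0.4934, 0.0544, 0.2941]
tool_rot: [-3.141, 0.001, 1.509]
contact_force: [0.5, 0.8, 0.0]
opening: 0.0002
grip_force: 0.1
```

Emit:
arm_command:
  xyz:
    - [-0.1,-1.5,-3]
    - [-0.1,-1.2,-3]
    - [0,0,0]
  spin: [0,0,0]

```text
time: 18.5
tool_pos: [0.4932, 0.052, 0.2882]
tool_rot: [-3.141, 0.0, 1.509]
contact_force: [-0.1, 0.3, 0.5]
opening: 0.0008
grip_force: 0.0
```

```bash
python3 - <<'E'
from h import *
s=snap('side','side9'); st=observe(); print(st['tool_pos'],st['contact_force'])
R=np.array([[.9979,.0654],[-.0654,.9979]]); O=np.array([.5016,.1654])
P=[]
for v in range(190,270):
  for u in range(290,350):
    if s['depth'][v,u]>0:
      p=pt(s,u,v); q=R.T@(p[:2]-O)
      if abs(q[0]+.002)<.010 and -.15<q[1]<-.03 and .088<p[2]<.2: P.append([q[1],p[2]])
P=np.array(P); print(len(P))
for z in np.arange(.088,.2,.006):
    m=(P[:,1]>=z)&(P[:,1]<z+.006)
    if m.any(): print(round(z,3),m.sum(),np.round(np.percentile(P[m,0],[5,25,50,75,95]),4))
E
```

```text
[0.49326742 0.05206468 0.28840701] [-0.84468399  0.86624282  0.65221699]
506
0.088 20 [-0.04   -0.039  -0.0377 -0.035  -0.0313]
0.094 151 [-0.1367 -0.1251 -0.1156 -0.1042 -0.0763]
0.1 12 [-0.1403 -0.1396 -0.1379 -0.1374 -0.1364]
0.112 23 [-0.1261 -0.1252 -0.1245 -0.1233 -0.1225]
0.118 30 [-0.1265 -0.1255 -0.1245 -0.124  -0.1229]
0.124 30 [-0.1263 -0.1252 -0.1246 -0.1239 -0.1231]
0.13 26 [-0.1266 -0.1252 -0.1245 -0.1241 -0.1232]
0.136 28 [-0.1265 -0.1258 -0.1248 -0.1239 -0.1225]
0.142 31 [-0.1264 -0.1256 -0.1247 -0.1238 -0.1228]
0.148 32 [-0.126  -0.1254 -0.1238 -0.123  -0.1223]
0.154 31 [-0.1274 -0.125  -0.1247 -0.1233 -0.1197]
0.16 14 [-0.1269 -0.1263 -0.1255 -0.1251 -0.1242]
0.166 2 [-0.1266 -0.1262 -0.1257 -0.1252 -0.1248]
0.172 1 [-0.1269 -0.1269 -0.1269 -0.1269 -0.1269]
0.178 9 [-0.1497 -0.1494 -0.1493 -0.1475 -0.1435]
0.184 14 [-0.1499 -0.1492 -0.1488 -0.1458 -0.142 ]
0.19 32 [-0.1498 -0.1493 -0.148  -0.1422 -0.1287]
0.196 20 [-0.1495 -0.1467 -0.1437 -0.1387 -0.1339]
```

The lever lies flat in the depth data, with its face at z≈0.097, ahead of the finger. It snapped over centre. I'll press gently to make sure, then retreat and check the loop.

Emit:
arm_command:
  xyz:
    - [0,0,-4]
    - [0,0,-4]
    - [0,0,-3]
    - [0,0,-2]
    - [0,0,-2]
    - [0,0,0]
  spin: [0,0,0,0,0,0]

```text
time: 19.15
tool_pos: [0.4932, 0.0523, 0.2751]
tool_rot: [3.141, 0.0, 1.51]
contact_force: [-5.0, 0.2, 14.0]
opening: 0.0003
grip_force: 6.9
```

Emit:
arm_command:
  xyz:
    - [0,0,-1]
    - [0,0,0]
    - [0,0,5]
    - [0,0,20]
    - [0,0,40]
    - [0,-10,40]
    - [-15,-35,20]
    - [-25,-40,0]
    - [-25,-40,0]
    - [-25,-40,0]
    - [0,0,0]
  spin: [0,0,0,0,0,0,0,0,0,0,0]

```text
time: 20.25
tool_pos: [0.4012, -0.1163, 0.3978]
tool_rot: [-3.141, 0.001, 1.504]
contact_force: [1.0, 1.1, 0.2]
opening: 0.0006
grip_force: 0.0
```

```bash
python3 - <<'E'
from h import *
print(observe()['tool_pos'])
R=np.array([[.9979,.0654],[-.0654,.9979]]); O=np.array([.5016,.1654])
for n in('side','top'):
  s=snap(n,n+'10'); 
  P=[]
  for v in range(150,290):
   for u in range(280,430):
    if s['depth'][v,u]>0:
      p=pt(s,u,v); q=R.T@(p[:2]-O)
      if abs(q[0]+.002)<.011 and -.15<q[1]<.03 and .086<p[2]<.2: P.append([q[1],p[2]])
  P=np.array(P); print(n,len(P))
  for y in np.arange(-.15,.03,.005):
    m=(P[:,0]>=y)&(P[:,0]<y+.005)
    if m.any(): print(round(y,3),m.sum(),np.round(np.percentile(P[m,1],[10,50,90]),4))
E
```

```text
[ 0.40117546 -0.11633403  0.39782571]
side 146
-0.145 1 [0.1006 0.1006 0.1006]
-0.14 21 [0.098  0.0993 0.1011]
-0.135 15 [0.0979 0.0989 0.0996]
-0.13 20 [0.0965 0.0982 0.0993]
-0.125 16 [0.0974 0.0982 0.0998]
-0.12 15 [0.097  0.0982 0.0996]
-0.115 15 [0.0972 0.0977 0.099 ]
-0.11 10 [0.0969 0.098  0.0984]
-0.105 10 [0.0966 0.0978 0.1001]
-0.1 7 [0.0974 0.0983 0.0987]
-0.095 5 [0.0981 0.0985 0.0997]
-0.09 7 [0.0968 0.098  0.0993]
-0.085 4 [0.0973 0.0984 0.0995]
top 598
-0.14 26 [0.0957 0.0976 0.0997]
-0.135 30 [0.0951 0.0969 0.0986]
-0.13 34 [0.0944 0.0962 0.0982]
-0.125 24 [0.095  0.0965 0.0985]
-0.12 32 [0.0948 0.0962 0.098 ]
-0.115 24 [0.0933 0.0967 0.0983]
-0.11 31 [0.0949 0.0962 0.0979]
-0.105 28 [0.095  0.0963 0.0978]
-0.1 27 [0.0944 0.0967 0.0995]
-0.095 34 [0.0938 0.0965 0.0979]
-0.09 24 [0.094  0.0959 0.0977]
-0.085 32 [0.0951 0.0965 0.0984]
-0.08 24 [0.0941 0.0957 0.0972]
-0.075 33 [0.0935 0.0963 0.0988]
-0.07 29 [0.0922 0.0938 0.0966]
-0.065 6 [0.0899 0.0917 0.0953]
-0.055 2 [0.0866 0.0868 0.0869]
-0.04 24 [0.0878 0.0897 0.0923]
-0.035 10 [0.0868 0.0886 0.09  ]
-0.03 5 [0.0868 0.0879 0.0886]
-0.025 26 [0.0919 0.0945 0.096 ]
-0.02 18 [0.0868 0.0938 0.0957]
-0.015 18 [0.091  0.0938 0.0956]
-0.01 10 [0.0939 0.1019 0.105 ]
-0.005 18 [0.1044 0.1063 0.1076]
0.0 16 [0.1045 0.1061 0.1073]
0.005 13 [0.0998 0.1035 0.1059]
```

```bash
python3 -c "
from cell import *
print(hand_in())"
```

```text
the job is handed in; nothing more can be done
None
```

The job is handed in at about 20 s, and depth readings beforehand showed the lid shut, the lever flat by itself and the loop bar under the keeper's lip; keeper draw wasn't measured (inferred from the lever snapping over centre), no verdict came back, and I viewed 11 pictures against the limit of 10.

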